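# Slide a sample holder under the stage clip

## Task

On the black sample stage, press the red plate of the spring clip down with one fingertip so that its jaw rises, and keep it held down while the other fingertip pushes the orange sample holder along its channel and under the jaw, fully home against the steel end stop. Then take the fingers away so that the clip closes on the holder. Only press and push: do not lift the holder, and leave the mirror mount, the lens tube and the screwdriver where they are.

Things in the scene. Friction and masses are not known exactly. Their poses are not given: they have to be found in the camera images.
- stage: Fixed black stage plate 15 mm thick, spanning x -100 to +90, y -69 to +61 mm; origin on its underside at bench level. +x is the way the holder is pushed. Two steel rails 6 mm high (inner faces y -4 and -58, x -95 to +60 mm) make the channel. The clip hinges about a line along x at y +12, 27 mm above the bench, between blocks 18 mm high at x -87 and +68 mm.
- stop (a point): Foot of the steel end stop's face, mid-channel on the plate's top: x = +60, y = -31 mm in the stage frame. The stop is 12 mm high above the plate. Axes as the stage's.
- seat (a point): Point on the stage plate's top (15 mm above the bench) where the middle of the holder's underside lies when the holder is fully home against the end stop: x = +35, y = -31 mm in the stage frame, axes as the stage's.
- clip (a joint): Angle of the rocking spring clip (rad): 0 at rest with the jaw down, 0.42 at its hard stop with the red plate fully pressed. It springs back when let go. The jaw lets the 6 mm holder pass above about 0.15; 0.2 to 0.35 is comfortably open; with the jaw resting on the holder it reads about 0.13.
- clip_press (a point): Point to press, on top of the red plate's outer part, 28 mm from the hinge line. At rest at x -10, y +40 mm in the stage frame and 34 mm above the bench; fully pressed, 22 mm. The plate spans x -80 to +60, y +15 to +52 mm; press anywhere along its length, and a fingertip can slide along it. Takes 3 N at first, about 8 N fully down (a hard stop follows). Its axes turn with the clip.
- clip_jaw (a point): Foot of the clip's steel jaw, 16 (x) x 8 (y) mm, on its lower face. It stands over the channel's side, x = +40 to +56, y = -24 to -16 mm in the stage frame; at rest about 2 mm above the plate, so that it blocks the holder; fully open about 15 mm above it.
- holder: Loose orange sample holder, 50 x 50 x 6 mm with a metal coupon on top, about 70 g, in the channel with 2 mm play each side. Origin at the middle of its underside, +x towards the end stop. At its back an upright push lip, 6 mm thick, 40 mm wide, reaches 24 mm above its underside (39 mm above the bench): push its rear face, at x = -25 mm.
- mirror_mount: Black mirror mount on a post, base 50 x 75 mm, 110 mm tall, origin under its base. A bystander.
- lens_tube: Black lens tube standing upright, 32 mm diameter, 48 mm tall, origin under its base. A bystander.
- driver: Screwdriver with a blue handle, 160 mm long, lying on the bench along its x axis. A bystander.
Mind the look-alikes: they are no part of the job. Of the things like the holder, leave any that is blue or purple; of the rest the smaller one is meant.

How it is judged:
By the outcome, as a careful person would: the job done as asked, in the order asked, and still so for the second after the job is handed in, with the robot touching nothing.
It also fails if it takes over 38 s, if anything falls off the work surface, if the arm or the gripper's body presses on something with over 40 N, if the wrist force passes 120 N, or if a joint passes its speed limit or range.

## Robot

A 6-joint arm with a two-finger parallel gripper is mounted at the origin on the work surface. World frame = base frame: x ahead of the robot, y to its left, z up, the work surface at z = 0. Lengths are in m, angles in rad, forces in N, time in s.
With the tool pointing down it reaches from about 0.4 to 0.825 m from the base axis. Payload 7 kg.
Tool frame: the origin (TCP) lies at the very end of the fingers, on their centre line; the grasp point (between the pads) lies 19 mm behind it (arm.pinch_z is the z of the grasp point in the tool frame, in m); z points along the fingers, y is the direction in which the jaws open and shut (so a half turn about z gives the same grasp; the last joint's range is limited). The gripper opens to 88 mm and grips with 3 to 60 N. Pads are 19 mm wide; open, the fingers measure 130 mm over their backs; the gripper's body (78 mm by 193 mm) begins 47 mm behind the grasp point.
Start: joints at [1.596, 0.359, 0.012, 0, -1.224, -0.288], TCP at [0.175, 0.652, 0.227] pointing down, gripper open.
Joint ranges: [-3.07, 3.07], [-1.43, 2.12], [-1.02, 1.25], [-3.03, 1.67], [-3.05, -0], [-3.03, 3.03]. Speed limits (rad/s): [2.39, 2.39, 3.01, 3.14, 3.14, 3.14].

## Interface

Orientations are given as [roll, pitch, yaw] about the fixed x, y, z axes, in that order (R = Rz(yaw) Ry(pitch) Rx(roll)).
In Python, from station import arm gives the robot as it stands.
- The arm moves only by the tool drive_tool, never from a script. Its argument "targets" is a list of rows, each a list of 6 numbers: the shift along the world's x, y, z in units of 0.04 m (1.0 is 0.04 m), then the turn, a rotation vector about the world's x, y, z in units of 6 degrees (1.0 is 6 degrees). In form: [[x, y, z, wx, wy, wz], ...]. A call has 1 to 5 rows; each row shifts and turns the commanded pose from where the row before left it; what a row does not reach is not made up. A row lasts 1/8 s, in which the tool goes at most 62.5 mm and 10.7 degrees, less where a joint would pass 70% of its speed; a pose out of reach is approached as far as the arm can. A call with a number of a shift or a turn outside -1 to 1 is refused whole. A call with a gripper value outside its range is refused whole. "claw" is the opening, from 0 (shut) to 1 (fully open), set as the call begins (left out, the last holds). The fingers move at their own pace and stop on an object; "newtons" is the grip in N (left out, the last holds). Time passes only in rows, so rows that do not move let the fingers close. It gives the time, the measured TCP pose, the force and the opening at its end, in the units of the state.
- arm.get_state(): the state, without advancing time (a new reading comes with each control period).
- arm.grab_frame(name): name is "side" or "top"; returns (picture, depth): 480x640x3 uint8, red, green, blue; 480x640 float32, m along the optical axis (not along the pixel's ray), 0 where there is no reading.
- arm.get_calibration(name): a dict with "mtx" (3x3 intrinsics, pixels), "dist_coeffs" ([k1, k2, p1, p2, k3] as OpenCV has them; the pictures are not rectified), "origin" and "rotation" of the camera in the world. Camera axes: x right, y up, looking along -z (the intrinsics and any distortion apply to the point x, -y, -z); pixel columns grow to the right and rows downward; lengths in m; the calibration is good to about 2 mm. A picture is of the moment at which its call begins. get_calibration takes no time and is no camera call.
- arm.job_done(): hands the job in, once; it reports no verdict.
Trained networks look in the newest picture that a camera, given by its name, has taken for a name from the list of things; names that differ only in an ending like _2 or _b are one class to them, and where a whole thing is asked for, a point or a joint stands for the part that bears it (a point fixed in the world has none). Each returns a list of dicts, best first, with "score" (0 to 1); they miss things now and then, are a little off and sometimes report something else, mostly with a low value. They report only what shows in the picture. A call takes as long as a camera call. They do not tell look-alikes from the thing itself.
- arm.search_frame(target, camera): "point" ([x, y, z] in m, in the coordinates of the camera as it stood for that picture, good to about 4 mm: the middle of the surface that is visible of it).
- arm.cut_out(target, camera): "pixels" (480x640 bool, what is visible of it).
- arm.landmark_of(target, camera): "point" ([x, y, z] in m, in the coordinates of the camera as it stood for that picture, good to about 4 mm: a listed point, or the origin of a listed thing).
The state is a dict: "t": time; "q": joint angles; "qd": joint speeds; "joint_efforts": joint torques, N m; "eef_pos": TCP position; "ee_rot": TCP orientation; "force": force on the tool from outside, world axes, zero at the start; "moment": the same for the moment, N m; "width": finger opening in m.
Only numpy, scipy, OpenCV 4.12 (cv2) and the standard library are available. Lean on these libraries where they do the work, as an engineer would, in place of code of your own. Each camera call takes 0.05 s, during which the arm holds its last target. There are 200 camera calls.

## Working session

There is one attempt and no reset: what is moved stays moved. The work goes in short steps, Python scripts to look and compute and a tool call to move; the robot and the scene stay as the last step left them, time stands still between calls to the robot, and variables do not carry over. Pictures are saved under pics/ and viewed, about 8 in all and at most 12, crops included, and the job is handed in when it is done.

Besides the shell and the picture viewer there is one more tool, called after ">>>" by a JSON object that holds its "api" and its "payload". drive_tool: Moves the arm, as the interface text tells. Shifts and turns lie within -1 to 1; 1 stands for 0.04 m of shift or 6 degrees of turn. Its arguments: {"type":"object","properties":{"targets":{"type":"array"},"claw":{"type":"number"},"newtons":{"type":"number"}},"required":["targets"]}

```bash
mkdir -p pics; cat > h.py <<'E'
import numpy as np, cv2
from station import arm
def cam(n):
    c=arm.get_calibration(n); return np.array(c["mtx"],float),np.array(c["dist_coeffs"],float),np.array(c["origin"],float),np.array(c["rotation"],float)
def w(n,p):
    K,d,o,R=cam(n); return o+R@np.array(p,float)
def px2w(n,uv,z=None,depth=None):
    K,d,o,R=cam(n)
    r=cv2.undistortPoints(np.array(uv,float).reshape(-1,1,2),K,d).reshape(-1,2)
    v=np.c_[r[:,0],-r[:,1],-np.ones(len(r))]
    if depth is not None: return o+(v*np.asarray(depth).reshape(-1,1))@R.T
    v=v@R.T
    return o+v*((z-o[2])/v[:,2])[:,None]
def w2px(n,P):
    K,d,o,R=cam(n)
    c=(np.atleast_2d(P)-o)@R; c=c*[1,-1,-1]
    return cv2.projectPoints(c,np.zeros(3),np.zeros(3),K,d)[0].reshape(-1,2)
E
python3 - <<'E'
from h import *
np.set_printoptions(precision=4,suppress=True)
for n in("side","top"):
    im,dp=arm.grab_frame(n); cv2.imwrite(f"pics/{n}0.png",im[:,:,::-1]); np.save(f"{n}0.npy",dp)
    print(n,cam(n)[2],cam(n)[3].tolist())
    for t in("stage","seat","stop","clip_press","clip_jaw","holder"):
        for r in arm.landmark_of(t,n)[:4]: print(t,round(r["score"],2),w(n,r["point"]),w2px(n,w(n,r["point"]))[0])
print(arm.get_state())
E
```

```text
side [ 0.2136 -0.6468  0.6084] [0.9531039431856252, 0.009705177440719082, -0.4735350401282392]
stage 0.87 [ 0.6976 -0.1627  1.0924] [-99.3353 665.9405]
seat 0.82 [ 0.7221 -0.1383  1.1169] [-99.3353 665.9405]
stop 0.97 [ 0.7466 -0.1138  1.1414] [-99.3353 665.9405]
clip_press 0.81 [ 0.6884 -0.172   1.0832] [-99.3353 665.9405]
clip_press 0.45 [ 0.6731 -0.1872  1.0679] [-99.3353 665.9405]
clip_jaw 0.67 [ 0.7381 -0.1223  1.1329] [-99.3353 665.9405]
holder 0.88 [ 0.6726 -0.1877  1.0674] [-99.3353 665.9405]
holder 0.82 [ 0.7601 -0.1003  1.1549] [-99.3353 665.9405]
holder 0.75 [ 0.5067 -0.3537  0.9014] [-99.3353 665.9405]
holder 0.68 [ 0.639  -0.2213  1.0338] [-99.3353 665.9405]
top [0.4339 0.0624 1.1523] [0.1444354864195807, -0.00518025672080058, -1.551957361389139]
stage 0.58 [2.2355 1.864  2.954 ] [-169.9264  735.8375]
seat 0.67 [2.2236 1.8521 2.9421] [-169.9264  735.8375]
stop 0.93 [2.2296 1.8581 2.948 ] [-169.9264  735.8375]
clip_press 0.83 [2.1789 1.8074 2.8974] [-169.9264  735.8375]
clip_jaw 0.87 [2.2273 1.8558 2.9457] [-169.9264  735.8375]
clip_jaw 0.41 [2.1757 1.8042 2.8942] [-169.9264  735.8375]
holder 0.95 [2.191  1.8195 2.9095] [-169.9264  735.8375]
holder 0.87 [2.2752 1.9037 2.9937] [-169.9264  735.8375]
holder 0.62 [2.2171 1.8456 2.9356] [-169.9264  735.8375]
holder 0.6 [2.2135 1.842  2.9319] [-169.9264  735.8375]
{'t': 0.7, 'q': array([ 1.5961,  0.3586,  0.0119, -0.    , -1.2241, -0.2881]), 'qd': array([-0.0016,  0.0009,  0.0015,  0.0007, -0.    ,  0.002 ]), 'joint_efforts': array([ -0.0001, -58.2163,  29.3255,   7.0012,   0.0126,  -0.    ]), 'eef_pos': array([0.1753, 0.6518, 0.2266]), 'ee_rot': array([-3.1416,  0.    , -0.2627]), 'force': array([ 0.414 , -0.3277,  0.2363]), 'moment': array([-0.0673,  0.0123,  0.07  ]), 'width': 0.08808428046856195}
```

View pics/top0.png

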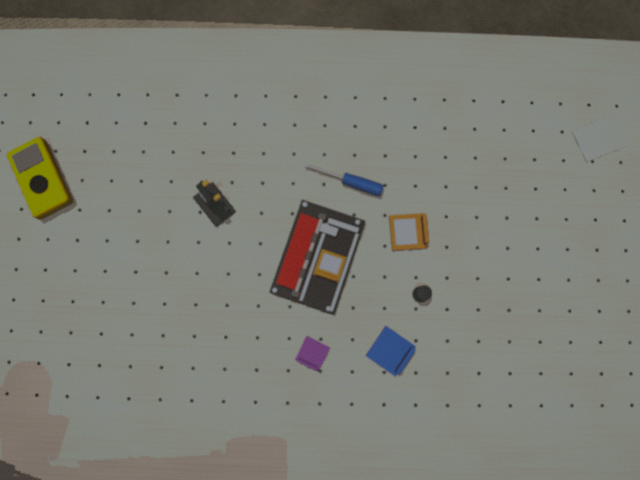

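View pics/side0.png

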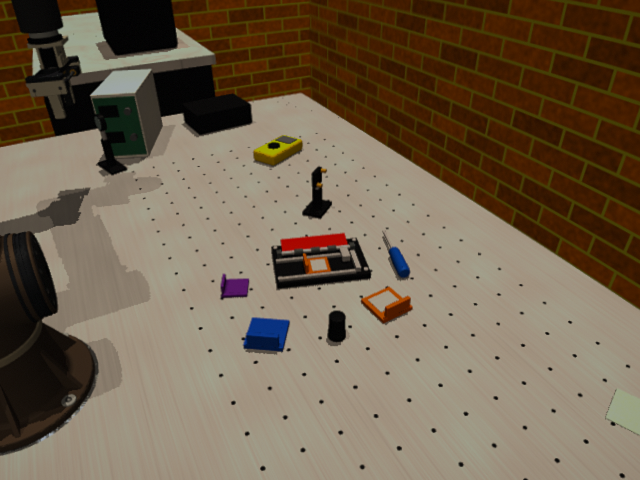

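The top picture shows:
- the stage at about (318,258), with the red plate at (297,250)
- the small orange holder in the channel at (330,264)
- look-alikes: a larger orange one at (408,232), blue at (391,350), purple at (312,352)

The orange one in the channel is the smaller, so I choose it. The camera "rotation" is rpy, so I'll fix the helper and measure.

```bash
sed -i 's/^from station.*/from station import arm\nfrom scipy.spatial.transform import Rotation as Ro/; s/np.array(c\["rotation"\],float)/Ro.from_euler("xyz",c["rotation"]).as_matrix()/' h.py
python3 - <<'E'
from h import *
np.set_printoptions(precision=4,suppress=True)
for n in("side","top"):
    arm.grab_frame(n)
    for t in("stage","seat","stop","clip_press","clip_jaw","holder","mirror_mount","lens_tube","driver"):
        for r in arm.landmark_of(t,n)[:4]: print(n,t,round(r["score"],2),w(n,r["point"]),w2px(n,w(n,r["point"]))[0])
im=cv2.imread("pics/top0.png"); cv2.imwrite("pics/topc.png",cv2.resize(im[190:325,260:375],None,fx=5,fy=4.4 if 0 else 5,interpolation=cv2.INTER_CUBIC)[:600])
im=cv2.imread("pics/side0.png"); cv2.imwrite("pics/sidec.png",cv2.resize(im[225:295,260:380],None,fx=6,fy=6,interpolation=cv2.INTER_CUBIC))
E
```

```text
side seat 0.82 [0.6055 0.0295 0.0142] [340.1408 264.5582]
side stop 0.84 [0.6299 0.0224 0.0181] [352.2913 261.5576]
side stop 0.51 [ 0.5798  0.0718 -0.0015] [319.5686 263.2377]
side stop 0.41 [ 0.507  -0.1314  0.0038] [335.9802 334.7253]
side clip_press 0.76 [0.5864 0.1125 0.0373] [313.4499 237.6225]
side clip_jaw 0.66 [0.6231 0.0369 0.0159] [345.833  259.6046]
side holder 0.75 [ 0.3982 -0.0695 -0.0003] [264.7984 334.5829]
side holder 0.7 [0.5589 0.0478 0.0152] [315.8112 265.8554]
side holder 0.69 [ 0.3968  0.0754 -0.0023] [236.729  288.5948]
side holder 0.66 [ 0.6314 -0.1071  0.0032] [387.7464 304.2862]
side mirror_mount 0.88 [0.6759 0.2694 0.0036] [317.4248 208.1287]
side lens_tube 0.91 [ 0.5088 -0.1301  0.002 ] [336.4948 334.6299]
side driver 0.66 [ 0.7317  0.0191 -0.002 ] [393.5859 256.5562]
top stage 0.58 [0.6081 0.0289 0.0131] [338.2377 239.7799]
top stage 0.56 [0.5831 0.0687 0.0006] [317.1016 253.2311]
top seat 0.69 [0.6286 0.022  0.0141] [341.9748 229.1677]
top seat 0.63 [0.6072 0.0284 0.0146] [338.4701 240.1416]
top stop 0.58 [0.6287 0.0222 0.016 ] [341.9552 228.9863]
top clip_press 0.75 [0.5849 0.1115 0.0343] [294.149  249.4895]
top clip_press 0.16 [ 0.5812  0.0688 -0.0007] [317.0539 254.3144]
top clip_jaw 0.81 [0.6233 0.0383 0.0156] [333.4714 231.6534]
top holder 0.74 [ 0.4001 -0.072  -0.    ] [389.6795 350.804 ]
top holder 0.64 [0.5613 0.0437 0.0148] [330.0676 263.9284]
top holder 0.61 [ 0.6295 -0.11   -0.0053] [409.3247 231.7511]
top holder 0.57 [0.3929 0.0786 0.0001] [309.833 353.283]
top mirror_mount 0.76 [ 0.6718  0.2679 -0.0003] [215.9181 206.1856]
top lens_tube 0.74 [ 0.514  -0.1298  0.0025] [420.3444 291.002 ]
top driver 0.72 [0.7303 0.0249 0.0015] [340.9875 179.0696]
top driver 0.15 [0.6239 0.0396 0.0148] [332.7816 231.401 ]
```

View pics/topc.png

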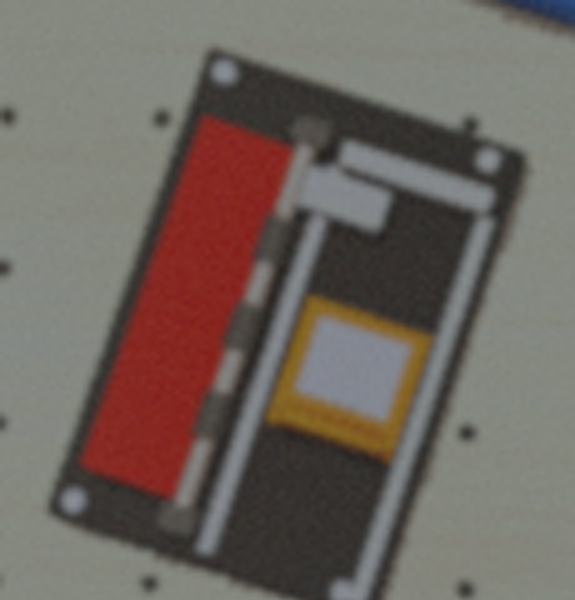

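The crop confirms it: the small orange holder is between the rails (crop 350,375), with its lip on the side away from the stop. Next I'll fit the stage pose from the plate corners.

```bash
cat > fit.py <<'E'
from h import *
from scipy.optimize import least_squares
uv=lambda u:(np.array(u,float)+.5)/5-.5+[260,190]
# crop px -> stage xyz (mm)
obs=[((212,50),(90,61,15)),((525,152),(90,-69,15)),((52,510),(-100,61,15)),
 ((203,116),(60,52,36)),((80,466),(-80,52,36)),((223,72),None),((344,142),None)]
pts=[(uv(a),b) for a,b in obs if b]
P=np.array([b for _,b in pts])/1e3; U=np.array([a for a,_ in pts])
def S(p,X):
    c,s=np.cos(p[2]),np.sin(p[2]); X=np.atleast_2d(X); return np.c_[p[0]+c*X[:,0]-s*X[:,1],p[1]+s*X[:,0]+c*X[:,1],X[:,2]]
if __name__=="__main__":
    np.set_printoptions(precision=4,suppress=True)
    r=least_squares(lambda p:(w2px("top",S(p,P))-U).ravel(),[.58,.07,-.31]); p=r.x
    print(p,r.fun.reshape(-1,2)); np.save("pose.npy",p)
    for n,q in dict(seat=(35,-31,15),stop=(60,-31,15),press=(-10,40,34),jaw=(48,-20,17)).items(): print(n,S(p,np.array(q)/1e3))
    c,s=np.cos(p[2]),np.sin(p[2])
    inv=lambda X:(np.array(X)[:,:2]-p[:2])@np.array([[c,-s],[s,c]])*1e3
    # holder base corners front z=21: crop; rear lip top z=39
    print("front top",inv(px2w("top",[uv((308,296)),uv((434,333))],.021)))
    print("lip top rear",inv(px2w("top",[uv((268,424)),uv((390,462))],.036)))
    d=np.load("top0.npy");print("net holder",inv([[.5613,.0437,0],[.5589,.0478,0]]))
E
python3 fit.py
```

```text
[ 0.5822  0.0698 -0.304 ] [[-0.6311 -0.8444]
 [ 1.0283 -0.0961]
 [-1.1207  0.8498]
 [ 0.2385 -0.2064]
 [ 0.4806  0.229 ]]
seat [[0.6063 0.0297 0.015 ]]
stop [[0.6301 0.0222 0.015 ]]
press [[0.5846 0.1109 0.034 ]]
jaw [[0.622  0.0363 0.017 ]]
front top [[  9.1759  -6.2828]
 [ 10.9298 -55.8635]]
lip top rear [[-42.9444  -8.0284]
 [-41.9777 -55.3711]]
net holder [[-12.1173 -31.1291]
 [-15.6346 -27.9356]]
```

View pics/sidec.png

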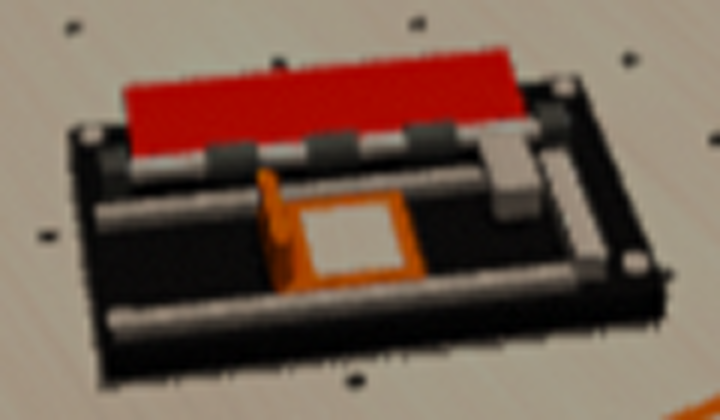

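The side crop shows the clip jaw at (510,180), ahead of the holder. The holder's lip is at (275,235), towards the robot. The fit agrees with the networks to about 2 mm. I'll approach with the opening at 60 mm and the jaw axis along stage y.

>>> {"api": "drive_tool", "payload": {"targets": [[0.58,-0.93,0,0,0,-0.39],[0.58,-0.93,0,0,0,0],[0.58,-0.93,0,0,0,0],[0.58,-0.93,0,0,0,0],[0.58,-0.93,0,0,0,0]], "claw": 0.68}}

```text
t: 2.33
eef_pos: [0.292, 0.4646, 0.2268]
ee_rot: [-3.141, -0.0, -0.303]
force: [0.6, -0.1, 0.3]
width: 0.0597
```

>>> {"api": "drive_tool", "payload": {"targets": [[0.58,-0.93,0,0,0,0],[0.58,-0.93,0,0,0,0],[0.58,-0.93,0,0,0,0],[0.58,-0.93,0,0,0,0],[0.58,-0.93,0,0,0,0]]}}

```text
t: 2.95
eef_pos: [0.408, 0.2786, 0.2269]
ee_rot: [-3.141, -0.0, -0.303]
force: [0.7, 0.0, -0.0]
width: 0.0593
```

>>> {"api": "drive_tool", "payload": {"targets": [[0.58,-0.93,0,0,0,0],[0.58,-0.93,-0.6,0,0,0],[0.58,-0.93,-0.6,0,0,0],[0.58,-0.93,-0.6,0,0,0],[0.58,-0.93,-0.6,0,0,0]]}}

```text
t: 3.58
eef_pos: [0.5242, 0.0926, 0.1302]
ee_rot: [-3.141, -0.001, -0.303]
force: [-0.6, 1.3, -0.5]
width: 0.0595
```

>>> {"api": "drive_tool", "payload": {"targets": [[0,0,-0.6,0,0,0],[0,0,-0.6,0,0,0],[0,0,0,0,0,0]]}}

```text
t: 3.95
eef_pos: [0.5223, 0.093, 0.0811]
ee_rot: [3.139, 0.002, -0.304]
force: [-0.4, 0.1, 0.2]
width: 0.0601
```

```bash
python3 - <<'E'
from h import *
out=[]
im,_=arm.grab_frame("side"); a=cv2.resize(im[190:300,250:390],None,fx=5,fy=5,interpolation=cv2.INTER_CUBIC)
cv2.imwrite("pics/s1.png",a[:,:,::-1]); print(arm.get_state()["eef_pos"],arm.get_state()["ee_rot"])
E
```

```text
[0.52317718 0.09354671 0.08242731] [ 3.14039985e+00  7.89102176e-04 -3.03550981e-01]
```

View pics/s1.png

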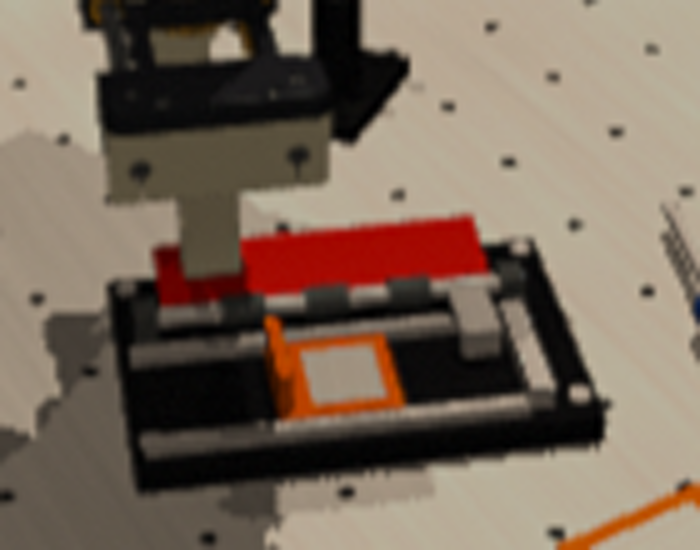

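The side picture shows the near finger at (212,230), above the red plate's robot end and behind the lip at (278,370). It's aligned as planned, so I'll press down next.

>>> {"api": "drive_tool", "payload": {"targets": [[0,0,-0.5,0,0,0],[0,0,-0.5,0,0,0],[0,0,-0.06,0,0,0],[0,0,0,0,0,0]]}}

```text
t: 4.5
eef_pos: [0.5241, 0.0943, 0.0413]
ee_rot: [-3.141, -0.001, -0.303]
force: [0.3, 0.2, 0.1]
width: 0.0596
```

>>> {"api": "drive_tool", "payload": {"targets": [[0,0,-0.08,0,0,0],[0,0,-0.08,0,0,0],[0,0,-0.08,0,0,0],[0,0,-0.08,0,0,0],[0,0,0,0,0,0]]}}

```text
t: 5.12
eef_pos: [0.5242, 0.0946, 0.0277]
ee_rot: [-3.14, -0.001, -0.303]
force: [-1.0, 4.3, 7.0]
width: 0.0593
```

```bash
python3 - <<'E'
from h import *
im,_=arm.grab_frame("side"); a=cv2.resize(im[190:300,250:390],None,fx=5,fy=5,interpolation=cv2.INTER_CUBIC)
cv2.imwrite("pics/s2.png",a[:,:,::-1]); s=arm.get_state();print(s["eef_pos"],s["ee_rot"],s["force"],s["moment"])
E
```

```text
[0.52422073 0.09455727 0.02781246] [-3.14019060e+00 -1.28464936e-03 -3.03108961e-01] [-0.6524846   3.30033203  6.02655591] [1.56749232 0.4108219  0.12726705]
```

View pics/s2.png

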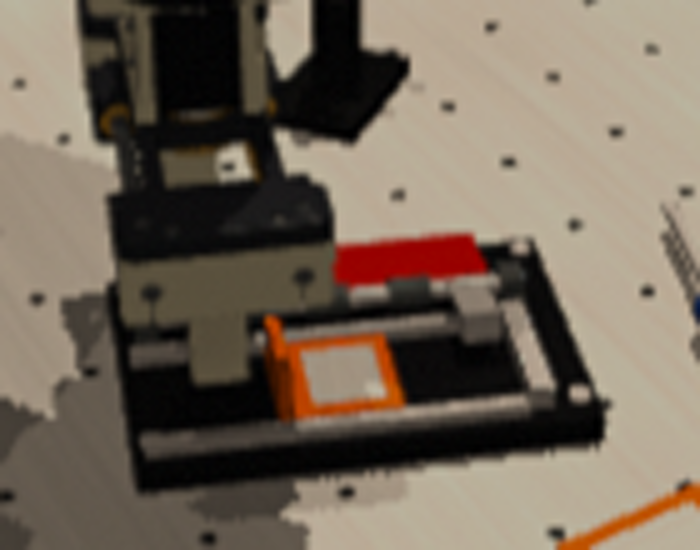

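The jaw (475,310) has risen, the finger is behind the lip and the force is about 6 N. I'll press 1 mm more, then push along stage +x.

>>> {"api": "drive_tool", "payload": {"targets": [[0.06,-0.019,-0.025,0,0,0],[0.12,-0.037,0,0,0,0],[0.12,-0.037,0,0,0,0],[0.12,-0.037,0,0,0,0],[0.12,-0.037,0,0,0,0]]}}

```text
t: 5.8
eef_pos: [0.5437, 0.0868, 0.0263]
ee_rot: [3.14, 0.002, -0.304]
force: [-6.9, 3.1, 8.9]
width: 0.0598
```

>>> {"api": "drive_tool", "payload": {"targets": [[0.12,-0.037,0,0,0,0],[0.12,-0.037,0,0,0,0],[0,0,0,0,0,0]]}}

```text
t: 6.18
eef_pos: [0.5537, 0.0837, 0.0263]
ee_rot: [3.14, 0.001, -0.304]
force: [-3.9, 0.6, 8.3]
width: 0.0598
```

```bash
python3 - <<'E'
from h import *
im,_=arm.grab_frame("side"); a=cv2.resize(im[190:300,250:390],None,fx=5,fy=5,interpolation=cv2.INTER_CUBIC)
cv2.imwrite("pics/s3.png",a[:,:,::-1]); s=arm.get_state();print(s["eef_pos"],s["ee_rot"],s["force"],s["moment"])
E
```

```text
[0.55374556 0.08376586 0.02634523] [ 3.14043002e+00  1.31630578e-03 -3.03661406e-01] [-4.52175311  0.4246764   7.42192562] [0.52877777 1.48974949 0.15854242]
```

View pics/s3.png

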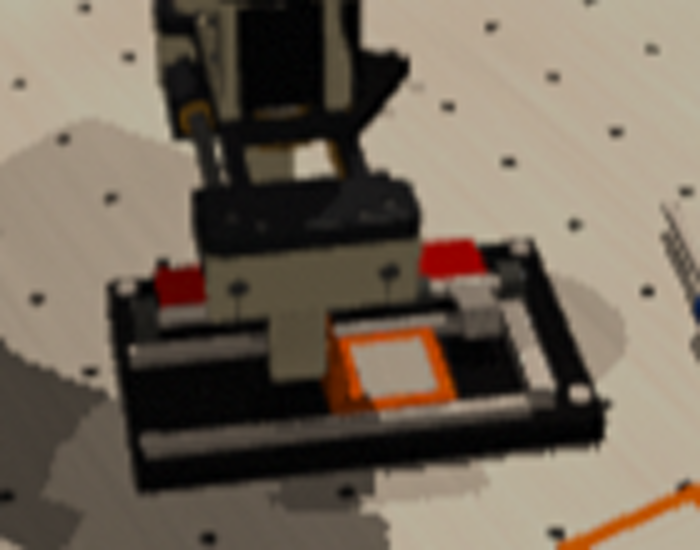

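The holder slides ahead of the finger (lip at 340,360) and the jaw is up. I have about 32 mm left by my numbers.

>>> {"api": "drive_tool", "payload": {"targets": [[0.12,-0.037,0,0,0,0],[0.12,-0.037,0,0,0,0],[0.12,-0.037,0,0,0,0],[0.12,-0.037,0,0,0,0],[0.12,-0.037,0,0,0,0]]}}

```text
t: 6.85
eef_pos: [0.5771, 0.0764, 0.0263]
ee_rot: [3.14, 0.002, -0.304]
force: [-6.1, 2.5, 8.9]
width: 0.06
```

>>> {"api": "drive_tool", "payload": {"targets": [[0.048,-0.015,0,0,0,0],[0.048,-0.015,0,0,0,0],[0,0,0,0,0,0]]}}

```text
t: 7.22
eef_pos: [0.5812, 0.0752, 0.0263]
ee_rot: [3.14, 0.002, -0.304]
force: [-5.1, 2.1, 7.5]
width: 0.0598
```

>>> {"api": "drive_tool", "payload": {"targets": [[0.036,-0.011,0,0,0,0],[0.036,-0.011,0,0,0,0],[0,0,0,0,0,0]]}}

```text
t: 7.6
eef_pos: [0.5818, 0.0749, 0.0261]
ee_rot: [3.14, 0.005, -0.305]
force: [-15.0, 8.9, 14.8]
width: 0.0599
```

```bash
python3 - <<'E'
from h import *
im,_=arm.grab_frame("side"); a=cv2.resize(im[225:295,290:380],None,fx=8,fy=8,interpolation=cv2.INTER_CUBIC)
cv2.imwrite("pics/s4.png",a[:,:,::-1]); s=arm.get_state();print(s["eef_pos"],s["ee_rot"],s["force"],s["moment"])
E
```

```text
[0.58175903 0.07492705 0.02612931] [ 3.13960128  0.00528123 -0.30483428] [-15.13357238   8.28318247  15.24371595] [ 3.21024209  5.44339896 -0.3148015 ]
```

View pics/s4.png

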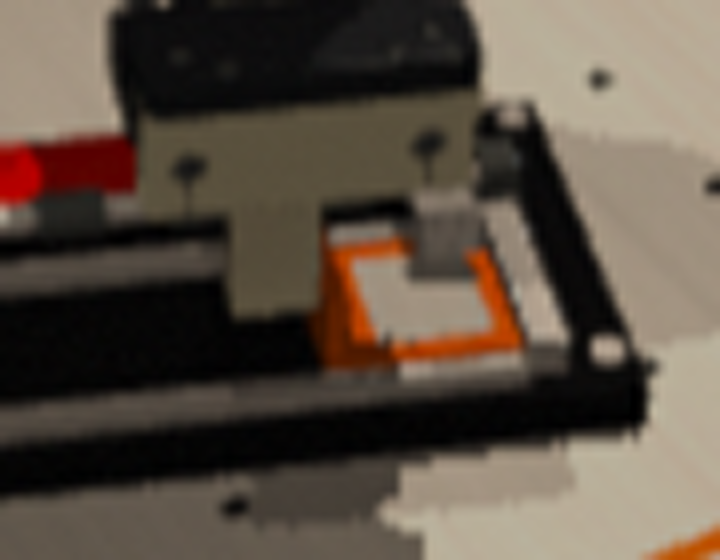

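The holder's front edge (500,300) is against the stop, the jaw (445,235) is raised above it, and the reaction jumped to about 15 N, so it is home. I'll back off the lip with the plate still pressed, then lift straight up.

>>> {"api": "drive_tool", "payload": {"targets": [[-0.06,0.019,0,0,0,0],[-0.06,0.019,0,0,0,0],[-0.06,0.019,0,0,0,0],[-0.06,0.019,0,0,0,0],[0,0,0,0,0,0]]}}

```text
t: 8.28
eef_pos: [0.5779, 0.078, 0.0276]
ee_rot: [-3.14, -0.004, -0.303]
force: [3.2, -0.5, 6.6]
width: 0.0599
```

>>> {"api": "drive_tool", "payload": {"targets": [[0,0,0.06,0,0,0],[0,0,0.06,0,0,0],[0,0,0.06,0,0,0],[0,0,0.1,0,0,0],[0,0,0.2,0,0,0]]}}

```text
t: 8.9
eef_pos: [0.5751, 0.0775, 0.0454]
ee_rot: [3.141, 0.001, -0.304]
force: [-0.0, -0.0, -1.3]
width: 0.0598
```

>>> {"api": "drive_tool", "payload": {"targets": [[0,0,0.7,0,0,0],[-0.3,0.1,0.9,0,0,0],[-0.8,0.5,0.9,0,0,0],[-0.8,0.9,0.9,0,0,0],[-0.8,0.9,0,0,0,0]]}}

```text
t: 9.52
eef_pos: [0.4682, 0.1754, 0.1851]
ee_rot: [-3.137, -0.004, -0.304]
force: [1.1, 0.8, -0.2]
width: 0.0596
```

>>> {"api": "drive_tool", "payload": {"targets": [[-0.6,0.9,0,0,0,0],[-0.6,0.9,0,0,0,0],[0,0,0,0,0,0],[0,0,0,0,0,0]]}}

```text
t: 10.02
eef_pos: [0.4195, 0.2457, 0.1818]
ee_rot: [-3.141, -0.0, -0.303]
force: [0.0, -0.5, -0.6]
width: 0.0598
```

```bash
python3 - <<'E'
from h import *
np.set_printoptions(precision=4,suppress=True)
p=np.load("pose.npy"); c,s=np.cos(p[2]),np.sin(p[2])
ims=[]
for n,(a,b,x,y) in dict(side=(225,295,265,385),top=(190,325,262,378)).items():
    im,_=arm.grab_frame(n); a=im[a:b,x:y]; ims.append(cv2.resize(a,(390,int(390*a.shape[0]/a.shape[1])),interpolation=cv2.INTER_CUBIC))
    for t in("holder","clip_press","clip_jaw","mirror_mount","lens_tube","driver"):
        for r in arm.landmark_of(t,n)[:4]:
            P=w(n,r["point"]); print(n,t,round(r["score"],2),P,(P[:2]-p[:2])@np.array([[c,-s],[s,c]])*1e3)
h=max(i.shape[0] for i in ims); ims=[cv2.copyMakeBorder(i,0,h-i.shape[0],0,0,0) for i in ims]
cv2.imwrite("pics/f.png",np.hstack(ims)[:,:,::-1]); s=arm.get_state();print(s["eef_pos"],s["force"],s["t"])
E
```

```text
side holder 0.87 [ 0.3952 -0.0682 -0.0036] [-137.1197 -187.5789]
side holder 0.81 [0.6075 0.0291 0.0124] [ 36.3053 -31.2231]
side holder 0.74 [ 0.3966  0.0744 -0.0047] [-178.4095  -51.153 ]
side holder 0.59 [ 0.6292 -0.1072  0.001 ] [  97.8406 -154.7598]
side clip_press 0.66 [0.5891 0.1134 0.0323] [-6.4759 43.71  ]
side clip_jaw 0.67 [0.622  0.0357 0.0188] [ 48.237  -20.5685]
side mirror_mount 0.96 [0.6749 0.2663 0.0066] [ 29.6426 215.316 ]
side lens_tube 0.63 [ 0.5078 -0.1289  0.0008] [ -11.5562 -211.7969]
side lens_tube 0.24 [ 0.7312  0.0187 -0.0035] [157.4693  -4.0984]
side driver 0.63 [ 0.7297  0.0182 -0.0029] [156.2056  -4.9921]
top holder 0.77 [0.395  0.0792 0.0003] [-181.4591  -47.0772]
top holder 0.72 [0.607  0.0289 0.0162] [ 35.8853 -31.5324]
top holder 0.71 [ 0.6281 -0.1077 -0.0021] [  96.9268 -155.5707]
top holder 0.71 [0.7309 0.022  0.0047] [156.1744  -1.0512]
top clip_press 0.93 [0.5833 0.1118 0.0277] [-11.5362  40.3989]
top clip_jaw 0.81 [0.6221 0.0355 0.0191] [ 48.3322 -20.7089]
top clip_jaw 0.69 [0.6067 0.0269 0.0176] [ 36.2327 -33.5176]
top mirror_mount 0.72 [0.6753 0.265  0.0008] [ 30.4475 214.1605]
top lens_tube 0.62 [0.6077 0.0302 0.017 ] [ 36.2523 -30.1398]
top lens_tube 0.5 [ 0.5149 -0.125   0.0001] [  -5.8726 -205.9809]
top driver 0.67 [0.7288 0.021  0.0005] [154.4972  -2.69  ]
[0.4197 0.2457 0.1815] [-0.0615  0.0524 -0.0769] 10.725
```

View pics/f.png

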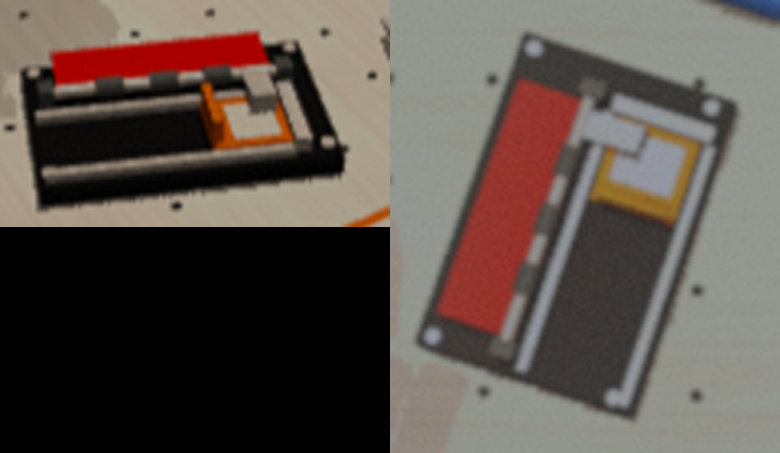

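In the final views the holder is flush against the stop (top, 650,135), and the jaw rests on it (615,132). The networks put it at stage (36,-31), against (35,-31) for home. The bystanders haven't moved.

```bash
python3 -c "
from station import arm
print(arm.job_done())"
```

```text
the job is handed in; nothing more can be done
None
```

The sample holder is home against the end stop with the clip closed on it, and I handed the job in at about 10.7 s. One fingertip pressed the red plate to about 7–9 N and held it. The other pushed the small orange holder along the channel until the reaction jumped to about 15 N. I then backed off the lip with the clip still open, lifted the fingers straight up and moved clear.

**Last checks:**
- **Holder:** both cameras put it at about (36, -31) mm in the stage frame, against (35, -31) for home. That is within their error.
- **Clip:** the jaw foot shows about 19 mm above the bench at its expected place. It should be near 21 mm when resting on the holder, so this is consistent within the 4 mm error. I did not measure the clip angle directly.
- **Robot and bystanders:** the tool force is about zero. The mirror mount, lens tube and screwdriver are where they were, within a few mm. Some network hits were false: the top camera also reported a "holder" at the screwdriver and a "lens tube" at the holder.
- **Stop position:** contact came about 2 mm earlier than my calculation. That is within the calibration error, and the pictures show the holder against the stop.

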